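Put the mixed-up pastries back in their rows

ROBOT

A 6-joint arm with a two-finger parallel gripper is mounted at the origin on the work surface. World frame = base frame: x ahead of the robot, y to its left, z up, the work surface at z = 0. Lengths are in m, angles in rad, forces in N, time in s.
With the tool pointing down it reaches from about 0.225 to 0.875 m from the base axis. Payload 3.4 kg.
Tool frame: the origin (TCP) lies at the very end of the fingers, on their centre line; the grasp point (between the pads) lies behind it (manip.grasp_offset is the z of the grasp point in the tool frame, in m); z points along the fingers, y is the line along which they close (so a half turn about z gives the same grasp; the last joint's range is limited). The gripper opens to 85 mm and grips with 20 to 120 N. Pads are 22 mm wide; open, the fingers measure 114 mm over their backs; the gripper's body (76 mm by 85 mm) begins 54 mm behind the grasp point. The pads swing forward as they close: fully open they stand 13 mm farther back than shut.
Start: joints at [-0.121, 0.276, 1.505, -0, 1.361, -0.121], TCP at [0.575, -0, 0.231] pointing down, gripper open.
Joint ranges: [-2.89, 2.89], [-0.75, 2.08], [0.22, 2.7], [-1.18, 4.32], [0.11, 2.71], [-2.7, 2.7]. Speed limits (rad/s): [2.57, 2.57, 3.14, 3.14, 3.14, 3.14].

INTERFACE

Orientations are given as a unit quaternion [w, x, y, z].
In Python, from rig import manip gives the robot as it stands.
- The arm moves only by the shell command python3 -m pendant 'ROWS' [FORCE]. ROWS is JSON, a list of rows, each an object of numbers: "dx", "dy", "dz": the shift along the tool's x, y, z in m; "rx", "ry", "rz": the turn, a rotation vector about the tool's x, y, z in degrees; "hand": the finger opening in m, from 0 to 0.0854. In form: [{"dx": .., "dy": .., "dz": .., "rx": .., "ry": .., "rz": .., "hand": ..}, ...]. A call has 1 to 12 rows; each row shifts and turns the commanded pose from where the row before left it, along the tool's axes as they then stand; what a row does not reach is not made up. A row lasts 1/12 s, in which the tool goes at most 41.7 mm and 7.16 degrees, less where a joint would pass 70% of its speed; a pose out of reach is approached as far as the arm can. A call is refused whole if a number of a shift passes 0.0417 or a number of a turn 7.16, either way. A call with a gripper value outside its range is refused whole. The fingers move at their own pace and stop on an object; FORCE is the grip in N (left out, the last holds). Time passes only in rows, so rows that do not move let the fingers close. It gives the time, the measured TCP pose, the force, the opening and the grip force at its end, in the units of the state.
- manip.get_state(): the state, without advancing time (a new reading comes with each control period).
- manip.get_image(name): name is "scene" or "side" or "wrist"; returns a dict with "frame" (480x640x3 uint8, red, green, blue), "fx", "fy", "cx", "cy" (pixels), "position" and "attitude" of the camera in the world; the wrist camera has in their place "mount" (4x4, takes a point from camera to tool coordinates, whose origin is the TCP and whose axes are the flange's). Camera axes: x right, y up, looking along -z (the intrinsics and any distortion apply to the point x, -y, -z); pixel columns grow to the right and rows downward; lengths in m; the calibration is good to about 2 mm. A picture is of the moment at which its call begins: read the wrist's pose just before it. There is no depth.
- manip.sign_off(): hands the job in; it is judged then, once.
The state is a dict: "clock": time; "qpos": joint angles; "qd": joint speeds; "effort": joint torques, N m; "position": TCP position; "ee_rot": TCP orientation; "contact_force": force on the tool from outside, world axes, zero at the start; "moment": the same for the moment, N m; "width": finger opening in m; "gripper_force": force on a finger pad.
Only numpy, scipy, OpenCV 4.12 (cv2) and the standard library are available. Lean on these libraries where they do the work, as an engineer would, in place of code of your own. Each camera call takes 0.05 s, during which the arm holds its last target. There are 200 camera calls.

TASK

The pieces standing nearest to you in three of the display trays have been mixed up: put the chocolate bar, the berry tartlet and the lidded dessert cup each upright in the middle of the nearest doily of the tray that holds its own kind, the bar squared up with its tray. The cream horn tray has free places where a piece can wait meanwhile; never stand food on the bare counter, and set every piece down gently without dropping or tipping it. Leave the pieces that already stand in their rows where they are.

Things in the scene. Friction and masses are not known exactly. Their poses are not given: they have to be found in the camera images.
- bar: chocolate-glazed cake bar to be moved, dark brown, 80 mm long (x), 44 mm wide (y), 48 mm high over all, on a gold card 88 x 52 x 2 mm that is part of it; 110 to 190 g, rigid. Origin: centre of its underside, z up. At the start it stands in the near place of the wrong tray, up to 0.5 rad askew
- tart: berry tartlet to be moved: round pleated pale paper case, 56 mm across at the foot, 65 mm at its rim 34 mm up, dark red berries to 49 mm; 80 to 135 g, rigid. Origin: centre of its underside, z up. At the start it stands in the near place of the wrong tray
- cup: layered dessert in a clear round lidded cup, to be moved: 53 mm across at the foot, 61 mm under the lid, dark cocoa top seen through a clear lid 63 mm across with a white edge, 70 mm high; 105 to 180 g, rigid. Origin: centre of its underside, z up. At the start it stands in the near place of the wrong tray
- bar_tray: fixed metal tray 330 x 122 mm, floor at z = 10 mm (set pieces' undersides there), rim 16 mm high. Three places in a row, 110 mm apart, each a round white doily 97 mm across. Origin: middle of the place nearest the robot, at z = 0; x along the row, away from the robot. Chocolate bars stand lengthways in its middle and far places; the bar belongs in its near place
- tart_tray: fixed metal tray 330 x 122 mm, floor at z = 10 mm (set pieces' undersides there), rim 16 mm high. Three places in a row, 110 mm apart, each a round white doily 97 mm across. Origin: middle of the place nearest the robot, at z = 0; x along the row, away from the robot. Berry tartlets stand in its middle and far places: the tartlet belongs in its near place
- cup_tray: fixed metal tray 330 x 122 mm, floor at z = 10 mm (set pieces' undersides there), rim 16 mm high. Three places in a row, 110 mm apart, each a round white doily 97 mm across. Origin: middle of the place nearest the robot, at z = 0; x along the row, away from the robot. Lidded dessert cups stand in its middle and far places: the dessert cup belongs in its near place
- horn_tray: fixed metal tray 330 x 122 mm, floor at z = 10 mm (set pieces' undersides there), rim 16 mm high. Three places in a row, 110 mm apart, each a round white doily 97 mm across. Origin: middle of the place nearest the robot, at z = 0; x along the row, away from the robot. A golden cream horn, 53 mm high, in a green paper boat lies in its far place; near and middle places are empty, free for waiting
- row_bar: chocolate bar that already stands right, in the middle place of its own tray (110 mm behind the near place); leave it where it is. Same size, origin and axes as the bar to be moved
- row_tart: berry tartlet that already stands right, in the middle place of its own tray (110 mm behind the near place); leave it where it is. Same size, origin and axes as the tartlet to be moved
- row_cup: lidded dessert cup that already stands right, in the middle place of its own tray (110 mm behind the near place); leave it where it is. Same size, origin and axes as the cup to be moved

How it is judged:
At the end, for the whole second after the job is handed in: Bar, tartlet and cup each stand released and still on the floor of their own tray, upright (within 7 degrees) and within 15 mm of the middle of its near place; the bar's length within 14 degrees of the tray's; the three row pieces upright and within 15 mm of where they stood (horizontal distance between bar and bar_tray below 0.015 m and height (world z) of bar between 0.006 and 0.016 m and angle between each of bar, row_bar, tart, row_tart, cup, row_cup's own z axis and vertical below 0.12 rad and linear speed of each of bar, tart, cup below 0.02 m/s and distance of each of row_bar, row_tart, row_cup from where it was at the start of the episode below 0.015 m and horizontal distance between tart and tart_tray below 0.015 m and height (world z) of tart between 0.006 and 0.016 m and horizontal distance between cup and cup_tray below 0.015 m and height (world z) of cup between 0.006 and 0.016 m and angle between the x axis of bar and the x axis of bar_tray, either way round below 0.25 rad); the robot touches nothing.
It fails at once if a piece touches down on the bare counter (height (world z) of any of bar, tart, cup below 0.004 m).
It fails at once if a piece is tipped by more than 40 degrees (angle between any of bar, tart, cup's own z axis and vertical above 0.7 rad).
It fails at once if a piece falls: faster than 0.6 m/s while its underside is less than 25 mm above a tray (a drop of about 20 mm or more) ((linear speed of bar above 0.6 m/s and height (world z) of bar below 0.035 m) or (linear speed of tart above 0.6 m/s and height (world z) of tart below 0.035 m) or (linear speed of cup above 0.6 m/s and height (world z) of cup below 0.035 m)).
It also fails if it takes over 120 s, if anything falls off the work surface, if the arm or the gripper's body presses on something with over 40 N, if the wrist force passes 120 N, or if a joint passes its speed limit or range.

## Working session

There is one attempt and no reset: what is moved stays moved. The work goes in short steps, Python scripts to look and compute and a shell command to move; the robot and the scene stay as the last step left them, time stands still between calls to the robot, and variables do not carry over. Pictures are saved under pics/ and viewed, at most 14 in all, crops included, and the job is handed in when it is done.

```bash
mkdir -p pics; ls
python3 - <<'E'
from rig import manip
import cv2
print(manip.get_state(), manip.grasp_offset)
for n in ("scene","side","wrist"):
    d=manip.get_image(n); cv2.imwrite(f"pics/{n}0.png",d["frame"][:,:,::-1])
    print(n,{k:v for k,v in d.items() if k!="frame"})
E
```

```text
pics
{'clock': 0.0, 'qpos': array([-1.21016858e-01,  2.76553446e-01,  1.50610434e+00,  2.32618980e-05,
        1.36071950e+00, -1.21020205e-01]), 'qd': array([ 2.55953000e-04,  1.22359774e-04,  3.11020769e-04, -1.75060157e-03,
        9.70890265e-05,  4.38658431e-04]), 'effort': array([ 6.20495921e-04, -4.16768074e+01, -2.45808578e+01, -1.52056768e-04,
        1.11346930e-02,  1.69860516e-05]), 'position': array([5.74476007e-01, 5.69945405e-05, 2.30474889e-01]), 'ee_rot': array([-7.09531804e-04,  7.07107039e-01,  7.07105961e-01, -5.41221706e-04]), 'contact_force': array([ 0.35893097, -0.35866963, -0.29812296]), 'moment': array([0.04831865, 0.00641788, 0.04502441]), 'gripper_force': 0.0, 'width': 0.08536073324091963} -0.0187
scene {'fx': 607.2891337512359, 'fy': 607.2891337512359, 'cx': 311.894267775123, 'cy': 235.6442119655364, 'position': array([1.03757544, 0.73712613, 0.65715467]), 'attitude': array([0.27230394, 0.12917855, 0.44375967, 0.84394362])}
side {'fx': 436.8067456193706, 'fy': 436.8067456193706, 'cx': 320.0189393449087, 'cy': 236.14082566074694, 'position': array([ 0.14882062, -0.38016196,  0.49971769]), 'attitude': array([ 0.82912825,  0.38830233, -0.16878581, -0.36507396])}
wrist {'fx': 423.12193479021414, 'fy': 423.12193479021414, 'cx': 313.4279913031041, 'cy': 233.65791565367584, 'mount': array([[-7.02258307e-04,  9.46061158e-01,  3.23987334e-01,
         8.40596509e-02],
       [ 9.99999664e-01,  5.27117170e-04,  6.28336262e-04,
        -1.50222304e-03],
       [ 4.23665244e-04,  3.23987667e-01, -9.46061210e-01,
        -1.42691308e-01],
       [ 0.00000000e+00,  0.00000000e+00,  0.00000000e+00,
         1.00000000e+00]])}
```

View images.

View pics/scene0.png

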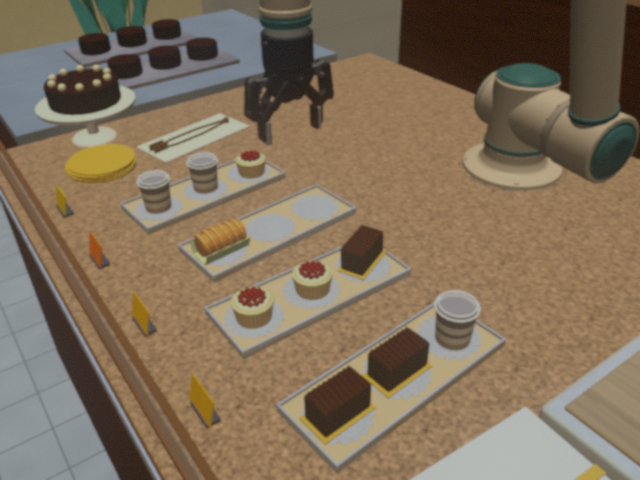

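View pics/side0.png

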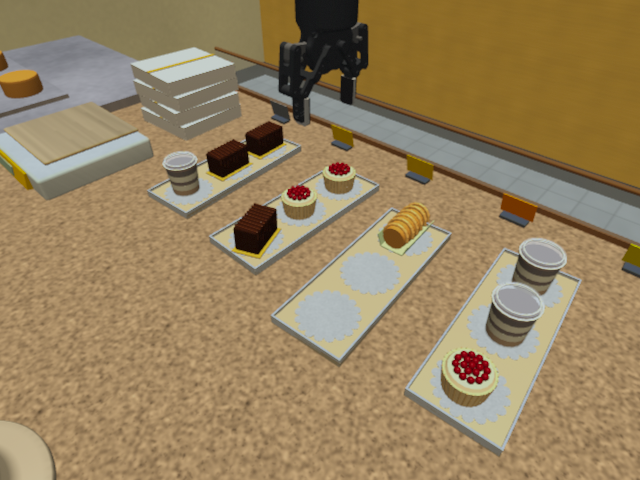

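View pics/wrist0.png

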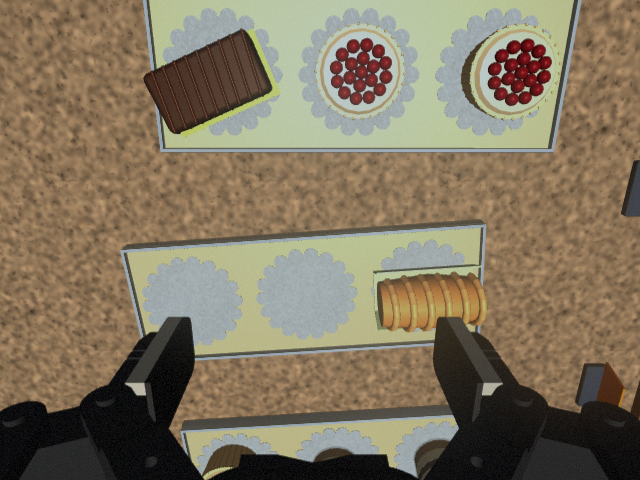

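Tarts' odd piece is in the cup tray (side 470,372), the bar is in the tart tray (256,230) and the cup is in the bar tray (183,172). The horn tray is free at (328,316) and (370,272). Now I'll measure.

```bash
cat > h.py <<'E'
import numpy as np, cv2
from rig import manip
from scipy.spatial.transform import Rotation as R
q=lambda a:R.from_quat([a[1],a[2],a[3],a[0]])
def cam(name):
    s=manip.get_state(); d=manip.get_image(name)
    if name=="wrist":
        T=q(s["ee_rot"]); M=d["mount"]
        d["R"]=T.as_matrix()@M[:3,:3]; d["p"]=s["position"]+T.apply(M[:3,3])
    else: d["R"]=q(d["attitude"]).as_matrix(); d["p"]=np.array(d["position"])
    return d
def cast(d,uv,z):
    uv=np.atleast_2d(np.asarray(uv,float))
    r=np.c_[(uv[:,0]-d["cx"])/d["fx"],-(uv[:,1]-d["cy"])/d["fy"],-np.ones(len(uv))]@d["R"].T
    return d["p"][:2]+r[:,:2]*((z-d["p"][2])/r[:,2])[:,None]
def blobs(d,lo,hi,amin=60):
    m=cv2.inRange(cv2.cvtColor(d["frame"],cv2.COLOR_RGB2HSV),lo,hi)
    m=cv2.morphologyEx(m,cv2.MORPH_CLOSE,np.ones((5,5)))
    return [c for c in cv2.findContours(m,cv2.RETR_EXTERNAL,cv2.CHAIN_APPROX_NONE)[0] if cv2.contourArea(c)>amin]
def tray(P): # near-left,near-right,far-right,far-left -> origin, yaw, residual
    M=np.array([[-55,61],[-55,-61],[275,-61],[275,61]])/1000; c=M.mean(0); pc=P.mean(0)
    U,S,V=np.linalg.svd((M-c).T@(P-pc)); A=(U@V).T
    return pc+A@(-c), np.arctan2(A[1,0],A[0,0]), np.abs((M-c)@A.T+pc-P).max()
E
python3 - <<'E'
from h import *
np.set_printoptions(precision=4,suppress=True)
d=cam("side")
for n,C in dict(cup=[(409,391),(501,445),(581,281),(507,250)],horn=[(273,318),(339,360),(451,233),(393,209)],
  tart=[(210,237),(255,270),(379,185),(330,159)],bar=[(149,187),(190,213),(301,149),(265,137)]).items():
    g=cv2.cvtColor(d["frame"],cv2.COLOR_RGB2GRAY)
    print(n,*tray(cast(d,C,.016)))
s=cam("scene")
for n,C in dict(cup=[(285,175),(247,160),(124,204),(154,225)],horn=[(355,209),(319,189),(181,243),(210,272)],
  tart=[(410,270),(366,245),(208,308),(245,348)],bar=[(504,343),(456,311),(281,406),(334,458)]).items():
    print(n,"sc",*tray(cast(s,C,.016)))
for nm,dd in (("side",d),("scene",s)):
    for c in blobs(dd,(0,150,60),(8,255,255)): print(nm,"berries",cast(dd,c[:,0].mean(0),.054), cv2.boundingRect(c))
w=cam("wrist")
for c in blobs(w,(0,90,30),(14,255,115),2000):
    r=cv2.minAreaRect(c); b=cv2.boxPoints(r); print("wristbrown",r, cast(w,b,.058))
print("cup side lid",cast(d,(180,160),.080),"scene",cast(s,(457,304),.08))
print("bar top scene centroid",cast(s,(363,246),.058))
E
```

```text
cup [ 0.4891 -0.3173] 0.07090460900817191 0.006188553168647304
horn [ 0.4553 -0.1133] 0.07700439732864138 0.004316634193594016
tart [0.5002 0.0948] 0.02584375139317356 0.011403597050116954
bar [0.5012 0.3013] 0.01906340486468376 0.019184869136541938
cup sc [ 0.4935 -0.3002] 0.06004598250407806 0.026650809868676406
horn sc [ 0.4574 -0.0987] 0.024117961893819404 0.010509686277330899
tart sc [0.5016 0.107 ] -0.027055105100781313 0.017197292057568814
bar sc [0.5073 0.3237] 0.011223763977877799 0.017284129780283763
side berries [[ 0.486  -0.3002]] (454, 351, 27, 26)
side berries [[0.507  0.0931]] (247, 206, 27, 26)
side berries [[0.6179 0.3195]] (211, 142, 32, 17)
side berries [[0.7291 0.3278]] (250, 123, 28, 15)
scene berries [[0.7192 0.0988]] (240, 288, 24, 17)
scene berries [[0.6077 0.0989]] (301, 262, 23, 15)
scene berries [[ 0.4863 -0.3061]] (242, 151, 17, 9)
wristbrown ((518.7000122070312, 72.0999984741211), (59.479408264160156, 68.42367553710938), 26.56505012512207) [[0.6883 0.0836]
 [0.7041 0.1227]
 [0.7431 0.1061]
 [0.7288 0.0655]]
wristbrown ((360.45941162109375, 71.43146514892578), (64.19358825683594, 60.559993743896484), 85.91438293457031) [[0.5829 0.1146]
 [0.624  0.1172]
 [0.6296 0.0756]
 [0.5866 0.0727]]
wristbrown ((205.79336547851562, 81.85862731933594), (68.00833129882812, 112.25823974609375), 64.26929473876953) [[0.452  0.0929]
 [0.5245 0.1237]
 [0.5432 0.0845]
 [0.4681 0.0509]]
cup side lid [[0.5045 0.3092]] scene [[0.5071 0.3155]]
bar top scene centroid [[0.5056 0.1036]]
```

```bash
python3 -m pendant '[{"dx":-0.0167,"dy":-0.0083,"dz":-0.0083},{"dx":-0.0167,"dy":-0.0083,"dz":-0.0083},{"dx":-0.0167,"dy":-0.0083,"dz":-0.0083},{"dx":-0.0167,"dy":-0.0083,"dz":-0.0083},{"dx":-0.0167,"dy":-0.0083,"dz":-0.0083},{"dx":-0.0167,"dy":-0.0083,"dz":-0.0083},{"dx":-0.0167,"dy":-0.0083,"dz":-0.0083},{"dx":-0.0167,"dy":-0.0083,"dz":-0.0083},{"dx":-0.0167,"dy":-0.0083,"dz":-0.0083},{"dx":-0.0167,"dy":-0.0083,"dz":-0.0083},{"dx":-0.0167,"dy":-0.0083,"dz":-0.0083},{"dx":-0.0167,"dy":-0.0083,"dz":-0.0083}]'
python3 -m pendant '[{"rz":-7},{"rz":-7},{"rz":-7},{"rz":-7},{"rz":-7},{"rz":-7},{"rz":-7},{"rz":-7},{"rz":-7},{"rz":-7},{"rz":-7},{"rz":-7}]'
python3 -m pendant '[{"rz":-6},{},{}]'
python3 - <<'E'
from h import *
print(manip.get_state()["qpos"])
d=cam("wrist"); cv2.imwrite("pics/w1.png",d["frame"][:,:,::-1]); np.save("w1.npy",np.array([d],dtype=object))
E
```

```text
[-1.21003986e-01  2.76130060e-01  1.50532737e+00  4.86989940e-05
  1.36072630e+00 -1.20999366e-01]invalid input
invalid input
invalid input
```

View pics/w1.png

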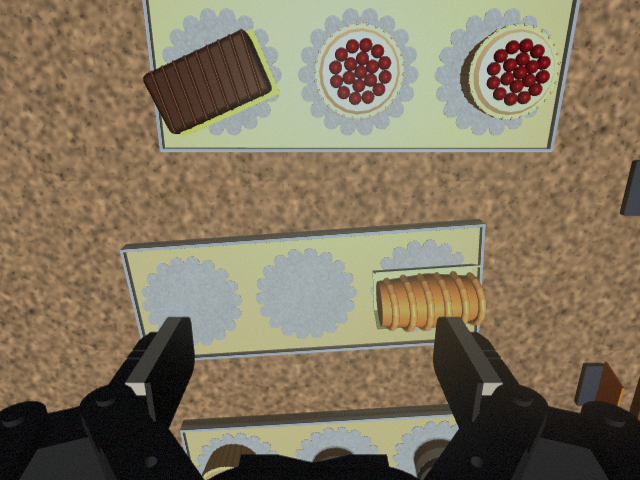

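The picture is unchanged, with the bar at (208,82), because the moves were refused. The rows probably need every field, so I'll test that.

```bash
python3 -m pendant '[{"dx":-0.0167,"dy":-0.0083,"dz":-0.0083,"rx":0,"ry":0,"rz":0,"hand":0.085}]'; python3 -m pendant '[{"dx":-0.0167,"dy":-0.0083,"dz":-0.0083,"hand":0.085}]';python3 -m pendant '[{"dx":-0.0167,"dy":-0.0083,"dz":-0.0083}]' 40
```

```text
clock: 0.43
position: [0.5668, -0.0146, 0.238]
ee_rot: [-0.002, 0.706, 0.708, 0.0]
contact_force: [0.8, -0.5, -0.5]
width: 0.085
gripper_force: 0.0invalid input
invalid input
```

```bash
python3 -m pendant '[{"dx":-0.0366,"dy":-0.0184,"dz":-0.0184,"rx":0,"ry":0,"rz":0,"hand":0.085},{"dx":-0.0366,"dy":-0.0184,"dz":-0.0184,"rx":0,"ry":0,"rz":0,"hand":0.085},{"dx":-0.0366,"dy":-0.0184,"dz":-0.0184,"rx":0,"ry":0,"rz":0,"hand":0.085},{"dx":-0.0366,"dy":-0.0184,"dz":-0.0184,"rx":0,"ry":0,"rz":0,"hand":0.085},{"dx":-0.0366,"dy":-0.0184,"dz":-0.0184,"rx":0,"ry":0,"rz":0,"hand":0.085}]' >/dev/null
python3 -m pendant '[{"dx":0,"dy":0,"dz":0,"rx":0,"ry":0,"rz":-7,"hand":0.085},{"dx":0,"dy":0,"dz":0,"rx":0,"ry":0,"rz":-7,"hand":0.085},{"dx":0,"dy":0,"dz":0,"rx":0,"ry":0,"rz":-7,"hand":0.085},{"dx":0,"dy":0,"dz":0,"rx":0,"ry":0,"rz":-7,"hand":0.085},{"dx":0,"dy":0,"dz":0,"rx":0,"ry":0,"rz":-7,"hand":0.085},{"dx":0,"dy":0,"dz":0,"rx":0,"ry":0,"rz":-7,"hand":0.085},{"dx":0,"dy":0,"dz":0,"rx":0,"ry":0,"rz":-7,"hand":0.085},{"dx":0,"dy":0,"dz":0,"rx":0,"ry":0,"rz":-7,"hand":0.085},{"dx":0,"dy":0,"dz":0,"rx":0,"ry":0,"rz":-7,"hand":0.085},{"dx":0,"dy":0,"dz":0,"rx":0,"ry":0,"rz":-7,"hand":0.085},{"dx":0,"dy":0,"dz":0,"rx":0,"ry":0,"rz":-7,"hand":0.085},{"dx":0,"dy":0,"dz":0,"rx":0,"ry":0,"rz":-7,"hand":0.085}]' >/dev/null
python3 -m pendant '[{"dx":0,"dy":0,"dz":0,"rx":0,"ry":0,"rz":-6,"hand":0.085},{"dx":0,"dy":0,"dz":0,"rx":0,"ry":0,"rz":0,"hand":0.085},{"dx":0,"dy":0,"dz":0,"rx":0,"ry":0,"rz":0,"hand":0.085}]'
python3 - <<'E'
from h import *
print(manip.get_state()["qpos"])
d=cam("wrist"); cv2.imwrite("pics/w2.png",d["frame"][:,:,::-1]); np.save("w2.npy",np.array([d],dtype=object))
E
```

```text
clock: 2.1
position: [0.4813, -0.1865, 0.325]
ee_rot: [0.0, 0.001, 1.0, -0.0]
contact_force: [0.7, -0.1, 0.3]
width: 0.0854
gripper_force: 0.0
[-5.04514014e-01  1.46451777e-01  1.44783341e+00  5.52089734e-06
  1.54721420e+00 -2.07259028e+00]
```

View pics/w2.png

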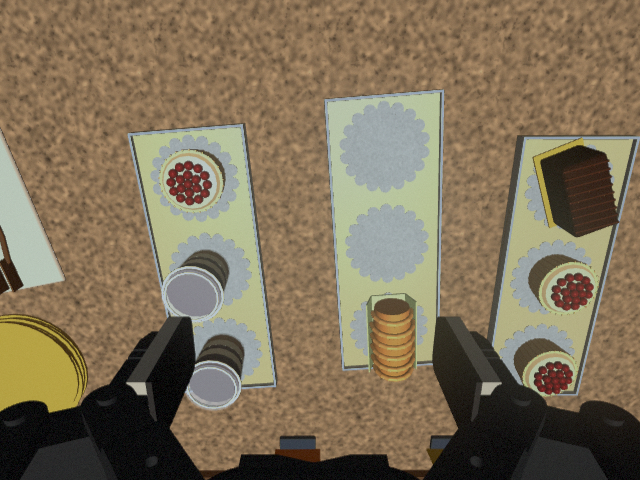

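This shows the horn tray's doilies at (384,147) and (387,243). The tart is at (190,183) on the cup tray and the bar is at (580,188), with clear tray corners. I'll compute poses from those.

```bash
cat >> h.py <<'E'
MC=dict(NL=(-.055,.061),NR=(-.055,-.061),FR=(.275,-.061),FL=(.275,.061))
def trayk(d,**C):
    M=np.array([MC[k] for k in C]); P=cast(d,list(C.values()),.016); c=M.mean(0); pc=P.mean(0)
    U,S,V=np.linalg.svd((M-c).T@(P-pc)); A=(U@np.diag([1,np.linalg.det(U@V)])@V).T
    return np.round(pc-A@c,4), round(np.arctan2(A[1,0],A[0,0]),3), np.round(np.abs((M-c)@A.T+pc-P).max(),4)
E
python3 - <<'E'
from h import *
np.set_printoptions(precision=4,suppress=True)
d=np.load("w2.npy",allow_pickle=True)[0]
print("cup",trayk(d,NR=(129,132),NL=(243,124),FL=(275,386)))
print("horn",trayk(d,NR=(325,100),NL=(443,90),FL=(434,363),FR=(343,370)))
print("tart",trayk(d,NR=(519,137),NL=(637,137),FL=(578,396)))
print("doilies",cast(d,[(384,147),(387,243),(200,178)],.01))
for c in blobs(d,(0,150,60),(8,255,255)): 
    (x,y),r=cv2.minEnclosingCircle(c); print("berries",(x,y),cast(d,(x,y),.054))
print("bar edge",cast(d,[(533,157),(545,236)],.012))
print("rim tart",cast(d,(193,181),.044), "bartop", cast(d,[(571,147),(609,143),(618,219)],.058))
E
```

```text
cup (array([ 0.4885, -0.3151]), np.float64(0.066), np.float64(0.0013))
horn (array([ 0.4556, -0.111 ]), np.float64(0.07), np.float64(0.004))
tart (array([0.4999, 0.0917]), np.float64(0.012), np.float64(0.0011))
doilies [[ 0.4552 -0.1106]
 [ 0.5644 -0.1016]
 [ 0.488  -0.3102]]
berries (553.0662841796875, 377.71685791015625) [[0.7166 0.0933]]
berries (573.201171875, 291.6494140625) [[0.6051 0.095 ]]
berries (188.0, 183.0) [[ 0.4842 -0.3106]]
bar edge [[0.466  0.0492]
 [0.5558 0.0777]]
rim tart [[ 0.4843 -0.3083]] bartop [[0.4496 0.0603]
 [0.446  0.0958]
 [0.5217 0.1217]]
```

```bash
python3 -m pendant '[{"dx":-0.001,"dy":-0.0306,"dz":0,"rx":0,"ry":0,"rz":0,"hand":0.085},{"dx":-0.001,"dy":-0.0306,"dz":0.03,"rx":0,"ry":0,"rz":0,"hand":0.085},{"dx":-0.001,"dy":-0.0306,"dz":0.03,"rx":0,"ry":0,"rz":0,"hand":0.085},{"dx":0,"dy":-0.0306,"dz":0.03,"rx":0,"ry":0,"rz":0,"hand":0.085},{"dx":0,"dy":0,"dz":0.03,"rx":0,"ry":0,"rz":0,"hand":0.085},{"dx":0,"dy":0,"dz":0.03,"rx":0,"ry":0,"rz":0,"hand":0.085},{"dx":0,"dy":0,"dz":0.03,"rx":0,"ry":0,"rz":0,"hand":0.085},{"dx":0,"dy":0,"dz":0.03,"rx":0,"ry":0,"rz":0,"hand":0.085},{"dx":0,"dy":0,"dz":0,"rx":0,"ry":0,"rz":0,"hand":0.085},{"dx":0,"dy":0,"dz":0,"rx":0,"ry":0,"rz":0,"hand":0.085}]' 25
python3 - <<'E'
from h import *
print(manip.get_state()["qpos"])
d=cam("wrist"); cv2.imwrite("pics/w3.png",d["frame"][:,:,::-1])
E
```

```text
clock: 2.98
position: [0.4836, -0.3057, 0.1164]
ee_rot: [-0.001, 0.001, 1.0, 0.001]
contact_force: [1.0, -0.7, 0.6]
width: 0.0852
gripper_force: 0.0
[-6.85470714e-01  3.59642988e-01  1.68326214e+00  8.68559281e-05
  1.10229227e+00 -2.25505386e+00]
```

View pics/w3.png

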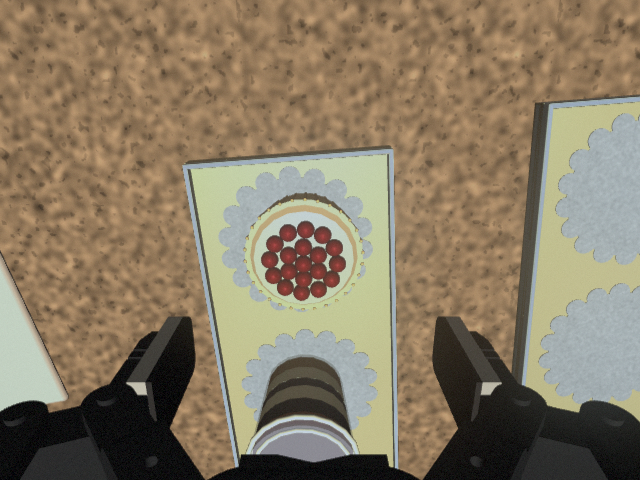

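The tart at (304,255) sits nearly centred between the fingers (mid column 313), so I'll shift 3.5 mm and lower.

```bash
python3 -m pendant '[{"dx":0,"dy":-0.0035,"dz":0.02,"rx":0,"ry":0,"rz":0,"hand":0.085},{"dx":0,"dy":0,"dz":0.02,"rx":0,"ry":0,"rz":0,"hand":0.085},{"dx":0,"dy":0,"dz":0.02,"rx":0,"ry":0,"rz":0,"hand":0.085},{"dx":0,"dy":0,"dz":0.02,"rx":0,"ry":0,"rz":0,"hand":0.085},{"dx":0,"dy":0,"dz":0.01,"rx":0,"ry":0,"rz":0,"hand":0.085},{"dx":0,"dy":0,"dz":0.01,"rx":0,"ry":0,"rz":0,"hand":0.085},{"dx":0,"dy":0,"dz":0,"rx":0,"ry":0,"rz":0,"hand":0.085},{"dx":0,"dy":0,"dz":0,"rx":0,"ry":0,"rz":0,"hand":0.05},{"dx":0,"dy":0,"dz":0,"rx":0,"ry":0,"rz":0,"hand":0.05},{"dx":0,"dy":0,"dz":0,"rx":0,"ry":0,"rz":0,"hand":0.05},{"dx":0,"dy":0,"dz":0,"rx":0,"ry":0,"rz":0,"hand":0.05},{"dx":0,"dy":0,"dz":0,"rx":0,"ry":0,"rz":0,"hand":0.05}]' 25;  python3 -m pendant '[{"dx":0,"dy":0,"dz":0,"rx":0,"ry":0,"rz":0,"hand":0.05},{"dx":0,"dy":0,"dz":0,"rx":0,"ry":0,"rz":0,"hand":0.05},{"dx":0,"dy":0,"dz":0,"rx":0,"ry":0,"rz":0,"hand":0.05}]'
```

```text
clock: 4.03
position: [0.4854, -0.3107, 0.0192]
ee_rot: [0.001, 0.0, 1.0, -0.001]
contact_force: [-0.5, 0.7, 5.8]
width: 0.0624
gripper_force: 27.3
clock: 4.28
position: [0.4854, -0.3107, 0.0192]
ee_rot: [0.001, 0.0, 1.0, -0.001]
contact_force: [-0.5, -0.2, 5.3]
width: 0.0629
gripper_force: 27.3
```

```bash
python3 -m pendant '[{"dx":0,"dy":0,"dz":-0.01,"rx":0,"ry":0,"rz":0,"hand":0.05},{"dx":0,"dy":0,"dz":-0.02,"rx":0,"ry":0,"rz":0,"hand":0.05},{"dx":0,"dy":0,"dz":-0.03,"rx":0,"ry":0,"rz":0,"hand":0.05},{"dx":0.005,"dy":0.015,"dz":-0.02,"rx":0,"ry":0,"rz":0,"hand":0.05},{"dx":0.005,"dy":0.03,"dz":0,"rx":0,"ry":0,"rz":0,"hand":0.05},{"dx":0.005,"dy":0.035,"dz":0,"rx":0,"ry":0,"rz":0,"hand":0.05},{"dx":0.005,"dy":0.035,"dz":0,"rx":0,"ry":0,"rz":0,"hand":0.05},{"dx":0.005,"dy":0.035,"dz":0,"rx":0,"ry":0,"rz":0,"hand":0.05},{"dx":0.004,"dy":0.03,"dz":0,"rx":0,"ry":0,"rz":0,"hand":0.05},{"dx":0,"dy":0.02,"dz":0,"rx":0,"ry":0,"rz":0,"hand":0.05},{"dx":0,"dy":0,"dz":0,"rx":0,"ry":0,"rz":0,"hand":0.05},{"dx":0,"dy":0,"dz":0,"rx":0,"ry":0,"rz":0,"hand":0.05}]'
python3 - <<'E'
from h import *
d=cam("wrist"); s=cam("side"); cv2.imwrite("pics/w4.png",cv2.resize(np.hstack([d["frame"],s["frame"]]),(800,300))[:,:,::-1])
E
```

```text
clock: 5.28
position: [0.4553, -0.1091, 0.0981]
ee_rot: [0.0, -0.001, 1.0, -0.0]
contact_force: [0.4, -0.5, -1.3]
width: 0.0626
gripper_force: 28.0
```

View pics/w4.png

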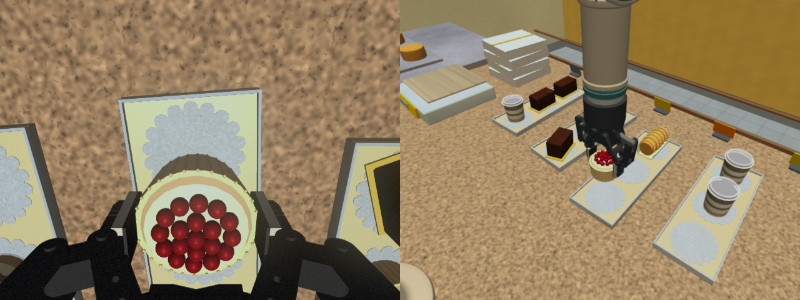

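The tart is held upright, with its berries at (195,233), above the horn tray, and the cup tray's near place is empty. Lowering now.

```bash
python3 -m pendant '[{"dx":0,"dy":-0.001,"dz":0.02,"rx":0,"ry":0,"rz":0,"hand":0.05},{"dx":0,"dy":0,"dz":0.02,"rx":0,"ry":0,"rz":0,"hand":0.05},{"dx":0,"dy":0,"dz":0.02,"rx":0,"ry":0,"rz":0,"hand":0.05},{"dx":0,"dy":0,"dz":0.01,"rx":0,"ry":0,"rz":0,"hand":0.05},{"dx":0,"dy":0,"dz":0.005,"rx":0,"ry":0,"rz":0,"hand":0.05},{"dx":0,"dy":0,"dz":0.003,"rx":0,"ry":0,"rz":0,"hand":0.05},{"dx":0,"dy":0,"dz":0,"rx":0,"ry":0,"rz":0,"hand":0.05},{"dx":0,"dy":0,"dz":0,"rx":0,"ry":0,"rz":0,"hand":0.05}]'
```

```text
clock: 6.05
position: [0.4562, -0.1118, 0.02]
ee_rot: [0.001, 0.0, 1.0, -0.0]
contact_force: [-0.4, -0.5, -1.1]
width: 0.0628
gripper_force: 28.0
```

```bash
python3 -m pendant '[{"dx":0,"dy":0,"dz":0.0015,"rx":0,"ry":0,"rz":0,"hand":0.05},{"dx":0,"dy":0,"dz":0.0005,"rx":0,"ry":0,"rz":0,"hand":0.05},{"dx":0,"dy":0,"dz":0,"rx":0,"ry":0,"rz":0,"hand":0.065},{"dx":0,"dy":0,"dz":0,"rx":0,"ry":0,"rz":0,"hand":0.085},{"dx":0,"dy":0,"dz":0,"rx":0,"ry":0,"rz":0,"hand":0.085},{"dx":0,"dy":0,"dz":0,"rx":0,"ry":0,"rz":0,"hand":0.085},{"dx":0,"dy":0,"dz":0,"rx":0,"ry":0,"rz":0,"hand":0.085},{"dx":0,"dy":0,"dz":-0.01,"rx":0,"ry":0,"rz":0,"hand":0.085},{"dx":0,"dy":0,"dz":-0.02,"rx":0,"ry":0,"rz":0,"hand":0.085},{"dx":0,"dy":0,"dz":-0.03,"rx":0,"ry":0,"rz":0,"hand":0.085},{"dx":0,"dy":0,"dz":-0.03,"rx":0,"ry":0,"rz":0,"hand":0.085},{"dx":0,"dy":0.02,"dz":-0.04,"rx":0,"ry":0,"rz":0,"hand":0.085}]'
python3 -m pendant '[{"dx":0,"dy":0.035,"dz":-0.04,"rx":0,"ry":0,"rz":0,"hand":0.085},{"dx":0,"dy":0.035,"dz":-0.04,"rx":0,"ry":0,"rz":0,"hand":0.085},{"dx":0,"dy":0.035,"dz":-0.04,"rx":0,"ry":0,"rz":0,"hand":0.085},{"dx":0,"dy":0.035,"dz":-0.03,"rx":0,"ry":0,"rz":0,"hand":0.085},{"dx":0,"dy":0.035,"dz":0,"rx":0,"ry":0,"rz":0,"hand":0.085},{"dx":0,"dy":0.035,"dz":0,"rx":0,"ry":0,"rz":0,"hand":0.085},{"dx":0,"dy":0.035,"dz":0,"rx":0,"ry":0,"rz":0,"hand":0.085},{"dx":0,"dy":0.035,"dz":0,"rx":0,"ry":0,"rz":0,"hand":0.085},{"dx":0,"dy":0.035,"dz":0,"rx":0,"ry":0,"rz":0,"hand":0.085},{"dx":0,"dy":0,"dz":0,"rx":0,"ry":0,"rz":0,"hand":0.085},{"dx":0,"dy":0,"dz":0,"rx":0,"ry":0,"rz":0,"hand":0.085}]'
python3 - <<'E'
from h import *
print(manip.get_state()["qpos"])
d=cam("wrist"); cv2.imwrite("pics/w5.png",d["frame"][:,:,::-1]); np.save("w5.npy",np.array([d],dtype=object))
E
```

```text
clock: 7.05
position: [0.4549, -0.0938, 0.145]
ee_rot: [-0.001, 0.001, 1.0, -0.0]
contact_force: [1.2, -0.3, -0.1]
width: 0.0849
gripper_force: 0.0
clock: 7.97
position: [0.4549, 0.1982, 0.2655]
ee_rot: [-0.0, -0.002, 1.0, -0.0]
contact_force: [0.1, 0.1, -0.3]
width: 0.0853
gripper_force: 0.0
[ 2.70846212e-01  1.38114069e-01  1.60199942e+00 -2.29558959e-04
  1.40226871e+00 -1.30377698e+00]
```

View pics/w5.png

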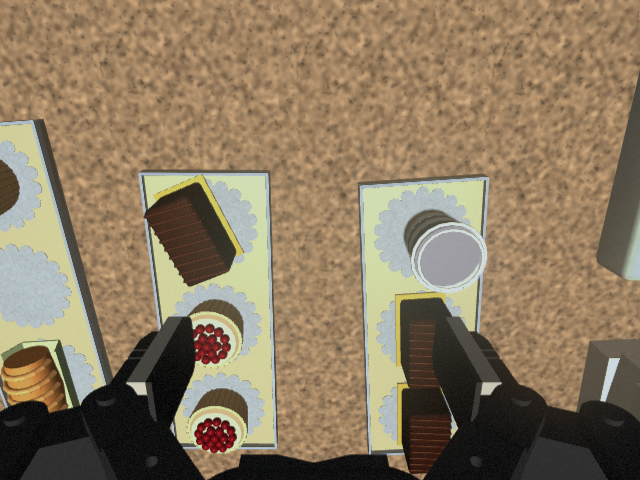

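Cup lid is centred at (449,257). The bar's top spans (145,215)–(238,265), and the bar and tart tray corners are visible.

Run:
```python
from h import *
np.set_printoptions(precision=4,suppress=True)
d=np.load("w5.npy",allow_pickle=True)[0]
print("bar",trayk(d,NR=(359,185),NL=(488,178),FR=(370,454)))
print("tart",trayk(d,NR=(139,172),NL=(269,173),FL=(277,446)))
print("lid",cast(d,(449,257),.08), "size",cast(d,[(411,257),(487,257)],.08))
for c in blobs(d,(0,90,20),(14,255,110),1500):
    r=cv2.minAreaRect(c); print(np.round(r[0]),np.round(r[1]),r[2]); print(cast(d,cv2.boxPoints(r),.058))
t=cast(d,[(145,215),(190,286),(238,265),(196,186)],.058); print("bartop",t,t.mean(0),"yaw",[np.arctan2(*(b-a)[::-1]) for a,b in ((t[0],t[1]),(t[3],t[2]))])
cc=cast(d,[(203,176),(244,254)],.012); print("card edge",cc,np.arctan2(*(cc[1]-cc[0])[::-1]))
```

```text
bar (array([0.5049, 0.3063]), np.float64(0.076), np.float64(0.0031))
tart (array([0.4971, 0.0961]), np.float64(-0.0), np.float64(0.0032))
lid [[0.5021 0.312 ]] size [[0.5022 0.2803]
 [0.502  0.3437]]
[426. 398.] [ 49. 155.] 0.0
[[0.7673 0.2958]
 [0.5759 0.2823]
 [0.5757 0.3284]
 [0.767  0.3491]]
[187. 239.] [95. 51.] 58.570438385009766
[[0.4703 0.05  ]
 [0.4469 0.0898]
 [0.5211 0.1274]
 [0.5479 0.0857]]
bartop [[0.4729 0.0535]
 [0.5403 0.0862]
 [0.5193 0.1311]
 [0.4473 0.0997]] [0.495  0.0926] yaw [np.float64(0.45124105853807084), np.float64(0.4118833620218841)]
card edge [[0.4478 0.0941]
 [0.5269 0.129 ]] 0.4147731391366566
```

```bash
python3 -m pendant '[{"dx":-0.012,"dy":0.0285,"dz":0.02,"rx":0,"ry":0,"rz":0,"hand":0.085},{"dx":-0.012,"dy":0.0285,"dz":0.03,"rx":0,"ry":0,"rz":0,"hand":0.085},{"dx":-0.012,"dy":0.0285,"dz":0.03,"rx":0,"ry":0,"rz":0,"hand":0.085},{"dx":-0.011,"dy":0.0285,"dz":0.03,"rx":0,"ry":0,"rz":0,"hand":0.085},{"dx":0,"dy":0,"dz":0,"rx":0,"ry":0,"rz":0,"hand":0.085},{"dx":0,"dy":0,"dz":0,"rx":0,"ry":0,"rz":0,"hand":0.085}]'
python3 - <<'E'
from h import *
d=cam("wrist"); cv2.imwrite("pics/w6.png",cv2.resize(d["frame"][:,:,::-1],(480,360)))
E
```

```text
clock: 8.52
position: [0.5006, 0.3069, 0.1561]
ee_rot: [-0.002, 0.0, 1.0, -0.002]
contact_force: [0.4, 0.4, 0.1]
width: 0.0852
gripper_force: 0.0
```

View pics/w6.png

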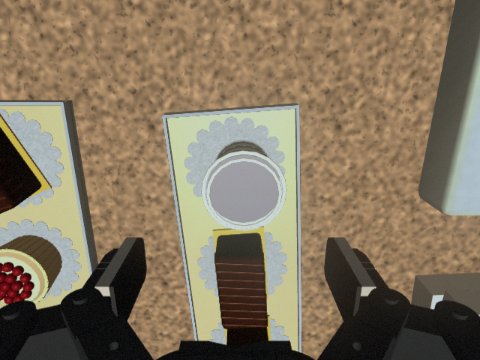

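The lid at (325,252 full-size) is 5 mm to the +y side, so I'll shift, lower and grip.

```bash
python3 -m pendant '[{"dx":-0.001,"dy":0.005,"dz":0.02,"rx":0,"ry":0,"rz":0,"hand":0.085},{"dx":0,"dy":0,"dz":0.03,"rx":0,"ry":0,"rz":0,"hand":0.085},{"dx":0,"dy":0,"dz":0.03,"rx":0,"ry":0,"rz":0,"hand":0.085},{"dx":0,"dy":0,"dz":0.02,"rx":0,"ry":0,"rz":0,"hand":0.085},{"dx":0,"dy":0,"dz":0.015,"rx":0,"ry":0,"rz":0,"hand":0.085},{"dx":0,"dy":0,"dz":0.011,"rx":0,"ry":0,"rz":0,"hand":0.085},{"dx":0,"dy":0,"dz":0,"rx":0,"ry":0,"rz":0,"hand":0.085},{"dx":0,"dy":0,"dz":0,"rx":0,"ry":0,"rz":0,"hand":0.05},{"dx":0,"dy":0,"dz":0,"rx":0,"ry":0,"rz":0,"hand":0.05},{"dx":0,"dy":0,"dz":0,"rx":0,"ry":0,"rz":0,"hand":0.05},{"dx":0,"dy":0,"dz":0,"rx":0,"ry":0,"rz":0,"hand":0.05},{"dx":0,"dy":0,"dz":0,"rx":0,"ry":0,"rz":0,"hand":0.05}]' 30;  python3 -m pendant '[{"dx":0,"dy":0,"dz":0,"rx":0,"ry":0,"rz":0,"hand":0.05},{"dx":0,"dy":0,"dz":0,"rx":0,"ry":0,"rz":0,"hand":0.05},{"dx":0,"dy":0,"dz":0,"rx":0,"ry":0,"rz":0,"hand":0.05}]'
```

```text
clock: 9.57
position: [0.5036, 0.3132, 0.0347]
ee_rot: [0.002, -0.0, 1.0, 0.0]
contact_force: [0.0, -1.5, 7.5]
width: 0.0614
gripper_force: 32.0
clock: 9.82
position: [0.5036, 0.3132, 0.0347]
ee_rot: [0.002, -0.0, 1.0, 0.0]
contact_force: [-0.3, -1.9, 7.2]
width: 0.0615
gripper_force: 32.0
```

```bash
python3 -m pendant '[{"dx":0,"dy":0,"dz":-0.01,"rx":0,"ry":0,"rz":0,"hand":0.05},{"dx":0,"dy":0,"dz":-0.015,"rx":0,"ry":0,"rz":0,"hand":0.05},{"dx":0,"dy":0,"dz":-0.025,"rx":0,"ry":0,"rz":0,"hand":0.05},{"dx":0,"dy":0,"dz":-0.03,"rx":0,"ry":0,"rz":0,"hand":0.05},{"dx":0,"dy":0,"dz":-0.02,"rx":0,"ry":0,"rz":0,"hand":0.05},{"dx":0,"dy":0,"dz":0,"rx":0,"ry":0,"rz":0,"hand":0.05},{"dx":0,"dy":0,"dz":0,"rx":0,"ry":0,"rz":0,"hand":0.05}]'
python3 - <<'E'
from h import *
d=cam("wrist"); s=cam("scene"); cv2.imwrite("pics/w7.png",cv2.resize(np.hstack([d["frame"],s["frame"]]),(800,300))[:,:,::-1]); np.save("w7.npy",np.array([d],dtype=object))
E
```

```text
clock: 10.4
position: [0.5028, 0.3136, 0.1343]
ee_rot: [0.002, -0.0, 1.0, 0.001]
contact_force: [-0.0, 0.6, -2.0]
width: 0.0617
gripper_force: 33.2
```

View pics/w7.png

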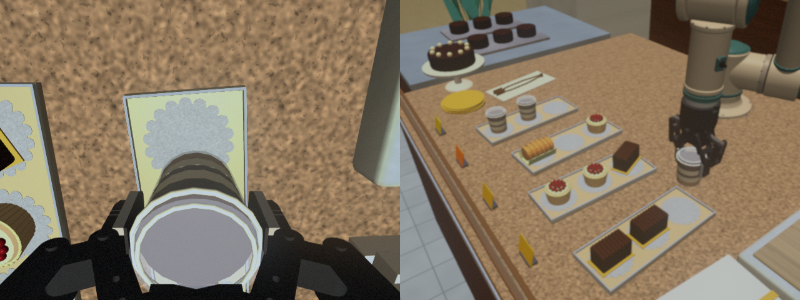

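The cup is held upright above its start, and the bar tray's near doily is clear at about (303,219) full-size. I'll carry the cup across.

```bash
python3 -m pendant '[{"dx":0,"dy":-0.015,"dz":0,"rx":0,"ry":0,"rz":0,"hand":0.05},{"dx":0,"dy":-0.03,"dz":0,"rx":0,"ry":0,"rz":0,"hand":0.05},{"dx":0.0015,"dy":-0.035,"dz":0,"rx":0,"ry":0,"rz":0,"hand":0.05},{"dx":0.0015,"dy":-0.035,"dz":0,"rx":0,"ry":0,"rz":0,"hand":0.05},{"dx":0.0015,"dy":-0.035,"dz":0,"rx":0,"ry":0,"rz":0,"hand":0.05},{"dx":0.0015,"dy":-0.035,"dz":0,"rx":0,"ry":0,"rz":0,"hand":0.05},{"dx":0.0015,"dy":-0.035,"dz":0,"rx":0,"ry":0,"rz":0,"hand":0.05},{"dx":0.0015,"dy":-0.035,"dz":0,"rx":0,"ry":0,"rz":0,"hand":0.05},{"dx":0.0015,"dy":-0.035,"dz":0,"rx":0,"ry":0,"rz":0,"hand":0.05},{"dx":0.0015,"dy":-0.035,"dz":0,"rx":0,"ry":0,"rz":0,"hand":0.05},{"dx":0.0015,"dy":-0.035,"dz":0,"rx":0,"ry":0,"rz":0,"hand":0.05},{"dx":0,"dy":-0.035,"dz":0,"rx":0,"ry":0,"rz":0,"hand":0.05}]'
python3 -m pendant '[{"dx":0,"dy":-0.035,"dz":0,"rx":0,"ry":0,"rz":0,"hand":0.05},{"dx":0,"dy":-0.035,"dz":0,"rx":0,"ry":0,"rz":0,"hand":0.05},{"dx":0,"dy":-0.035,"dz":0,"rx":0,"ry":0,"rz":0,"hand":0.05},{"dx":0,"dy":-0.035,"dz":0,"rx":0,"ry":0,"rz":0,"hand":0.05},{"dx":0,"dy":-0.035,"dz":0,"rx":0,"ry":0,"rz":0,"hand":0.05},{"dx":0,"dy":-0.03,"dz":0,"rx":0,"ry":0,"rz":0,"hand":0.05},{"dx":0,"dy":-0.02,"dz":0,"rx":0,"ry":0,"rz":0,"hand":0.05},{"dx":0,"dy":0,"dz":0,"rx":0,"ry":0,"rz":0,"hand":0.05},{"dx":0,"dy":0,"dz":0,"rx":0,"ry":0,"rz":0,"hand":0.05},{"dx":0,"dy":0,"dz":0,"rx":0,"ry":0,"rz":0,"hand":0.05}]'
python3 - <<'E'
from h import *
np.set_printoptions(precision=4,suppress=True)
w=np.load("w7.npy",allow_pickle=True)[0]
print("bar doily",cast(w,(303,219),.01),"corners",cast(w,[(394,141),(197,152)],.016))
d=cam("wrist"); cv2.imwrite("pics/w8.png",d["frame"][:,:,::-1]); np.save("w8.npy",np.array([d],dtype=object))
E
```

```text
clock: 11.5
position: [0.4864, -0.0837, 0.1313]
ee_rot: [-0.002, 0.0, 1.0, 0.0]
contact_force: [0.6, 0.5, -0.4]
width: 0.0618
gripper_force: 33.2
clock: 12.33
position: [0.4873, -0.306, 0.1314]
ee_rot: [-0.001, 0.0, 1.0, 0.001]
contact_force: [-0.7, 0.3, -1.3]
width: 0.0617
gripper_force: 33.3
bar doily [[0.4992 0.3074]] corners [[0.448  0.3631]
 [0.4545 0.2431]]
```

View pics/w8.png

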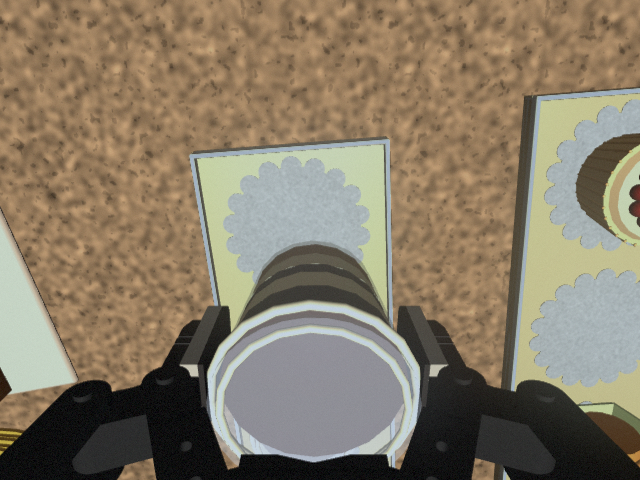

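The clear doily is centred near (297,226), with tray corners at (190,155) and (389,139).

Run:
```python
from h import *
np.set_printoptions(precision=4,suppress=True)
w=np.load("w8.npy",allow_pickle=True)[0]
print(cast(w,(297,226),.01)); c=cast(w,[(389,139),(190,155)],.016); print(c); e=c[0]-c[1]; n=np.array([e[1],-e[0]])/np.hypot(*e); print(c.mean(0)+n*.055)
w=np.load("w7.npy",allow_pickle=True)[0]
c=cast(w,[(394,141),(197,152)],.016); e=c[0]-c[1]; n=np.array([e[1],-e[0]])/np.hypot(*e); print("bar",c.mean(0)+n*.055)
print(manip.get_state()["position"])
```

```text
[[ 0.487  -0.3159]]
[[ 0.4305 -0.2598]
 [ 0.4398 -0.3799]]
[ 0.49   -0.3156]
bar [0.5062 0.3061]
[ 0.4877 -0.3056  0.1317]
```

```bash
python3 -m pendant '[{"dx":-0.002,"dy":-0.01,"dz":0.015,"rx":0,"ry":0,"rz":0,"hand":0.05},{"dx":0,"dy":0,"dz":0.025,"rx":0,"ry":0,"rz":0,"hand":0.05},{"dx":0,"dy":0,"dz":0.025,"rx":0,"ry":0,"rz":0,"hand":0.05},{"dx":0,"dy":0,"dz":0.015,"rx":0,"ry":0,"rz":0,"hand":0.05},{"dx":0,"dy":0,"dz":0.008,"rx":0,"ry":0,"rz":0,"hand":0.05},{"dx":0,"dy":0,"dz":0.004,"rx":0,"ry":0,"rz":0,"hand":0.05},{"dx":0,"dy":0,"dz":0.002,"rx":0,"ry":0,"rz":0,"hand":0.05},{"dx":0,"dy":0,"dz":0,"rx":0,"ry":0,"rz":0,"hand":0.05},{"dx":0,"dy":0,"dz":0,"rx":0,"ry":0,"rz":0,"hand":0.05}]'
```

```text
clock: 13.13
position: [0.4915, -0.3172, 0.0398]
ee_rot: [0.001, -0.0, 1.0, -0.001]
contact_force: [-0.4, 0.4, -0.8]
width: 0.0619
gripper_force: 33.3
```

```bash
python3 -m pendant '[{"dx":0.001,"dy":0.001,"dz":0.002,"rx":0,"ry":0,"rz":0,"hand":0.05},{"dx":0,"dy":0,"dz":0.0015,"rx":0,"ry":0,"rz":0,"hand":0.05},{"dx":0,"dy":0,"dz":0,"rx":0,"ry":0,"rz":0,"hand":0.05},{"dx":0,"dy":0,"dz":0,"rx":0,"ry":0,"rz":0,"hand":0.05}]'; python3 -m pendant '[{"dx":0,"dy":0,"dz":0.0015,"rx":0,"ry":0,"rz":0,"hand":0.05},{"dx":0,"dy":0,"dz":0,"rx":0,"ry":0,"rz":0,"hand":0.05},{"dx":0,"dy":0,"dz":0,"rx":0,"ry":0,"rz":0,"hand":0.05}]'
```

```text
clock: 13.47
position: [0.4897, -0.316, 0.0354]
ee_rot: [0.0, 0.0, 1.0, -0.0]
contact_force: [-0.1, -0.8, -1.3]
width: 0.0617
gripper_force: 33.3
clock: 13.72
position: [0.4899, -0.3162, 0.0348]
ee_rot: [0.0, 0.0, 1.0, -0.0]
contact_force: [-1.5, 0.4, 5.2]
width: 0.0617
gripper_force: 33.2
```

```bash
python3 -m pendant '[{"dx":0,"dy":0,"dz":0,"rx":0,"ry":0,"rz":0,"hand":0.065},{"dx":0,"dy":0,"dz":0,"rx":0,"ry":0,"rz":0,"hand":0.085},{"dx":0,"dy":0,"dz":0,"rx":0,"ry":0,"rz":0,"hand":0.085},{"dx":0,"dy":0,"dz":0,"rx":0,"ry":0,"rz":0,"hand":0.085},{"dx":0,"dy":0,"dz":0,"rx":0,"ry":0,"rz":0,"hand":0.085},{"dx":0,"dy":0,"dz":-0.01,"rx":0,"ry":0,"rz":0,"hand":0.085},{"dx":0,"dy":0,"dz":-0.02,"rx":0,"ry":0,"rz":0,"hand":0.085},{"dx":0,"dy":0,"dz":-0.03,"rx":0,"ry":0,"rz":0,"hand":0.085},{"dx":0,"dy":0,"dz":-0.04,"rx":0,"ry":0,"rz":0,"hand":0.085},{"dx":0,"dy":0.01,"dz":-0.04,"rx":0,"ry":0,"rz":0,"hand":0.085},{"dx":0,"dy":0.03,"dz":-0.03,"rx":0,"ry":0,"rz":0,"hand":0.085},{"dx":0,"dy":0.035,"dz":-0.01,"rx":0,"ry":0,"rz":0,"hand":0.085}]'
python3 -m pendant '[{"dx":0,"dy":0.035,"dz":0,"rx":0,"ry":0,"rz":0,"hand":0.085},{"dx":0,"dy":0.035,"dz":0,"rx":0,"ry":0,"rz":0,"hand":0.085},{"dx":0.004,"dy":0.035,"dz":0,"rx":0,"ry":0,"rz":0,"hand":0.085},{"dx":0.004,"dy":0.035,"dz":0,"rx":0,"ry":0,"rz":0,"hand":0.085},{"dx":0.004,"dy":0.035,"dz":0,"rx":0,"ry":0,"rz":0,"hand":0.085},{"dx":0.004,"dy":0.035,"dz":0,"rx":0,"ry":0,"rz":0,"hand":0.085},{"dx":0.004,"dy":0.035,"dz":0,"rx":0,"ry":0,"rz":0,"hand":0.085},{"dx":0,"dy":0.035,"dz":0,"rx":0,"ry":0,"rz":0,"hand":0.085},{"dx":0,"dy":0.035,"dz":0,"rx":0,"ry":0,"rz":0,"hand":0.085},{"dx":0,"dy":0.01,"dz":0,"rx":0,"ry":0,"rz":0,"hand":0.085},{"dx":0,"dy":0,"dz":0,"rx":0,"ry":0,"rz":0,"hand":0.085},{"dx":0,"dy":0,"dz":0,"rx":0,"ry":0,"rz":0,"hand":0.085}]'
python3 - <<'E'
from h import *
d=cam("wrist"); s=cam("side"); cv2.imwrite("pics/w9.png",cv2.resize(np.hstack([d["frame"],cv2.resize(s["frame"],(427,480))[:, :]]),(800,360))[:,:,::-1]); np.save("w9.npy",np.array([d],dtype=object))
E
```

```text
clock: 14.72
position: [0.4923, -0.2439, 0.2193]
ee_rot: [0.005, 0.001, 1.0, -0.003]
contact_force: [1.8, -0.5, 0.6]
width: 0.0849
gripper_force: 0.0
clock: 15.72
position: [0.4697, 0.0835, 0.2136]
ee_rot: [0.0, -0.001, 1.0, -0.001]
contact_force: [-0.0, -0.6, -0.3]
width: 0.0849
gripper_force: 0.0
```

View pics/w9.png

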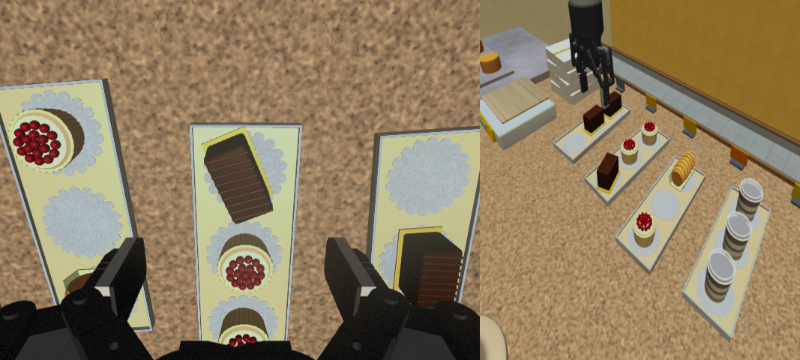

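The cup stands in its tray, the bar is near (238,178) in the panel (x4/3 for full size), and the tart stands on the near horn doily.

Run:
```python
from h import *
np.set_printoptions(precision=4,suppress=True)
d=np.load("w9.npy",allow_pickle=True)[0]; f=4/3
hsv=cv2.cvtColor(d["frame"],cv2.COLOR_RGB2HSV)
print(hsv[int(200*f),int(245*f)],hsv[int(160*f),int(228*f)],hsv[int(150*f),int(232*f)],hsv[int(135*f),int(228*f)])
for lo,hi in (((0,60,20),(15,255,130)),):
  for c in blobs(d,lo,hi,2500):
    r=cv2.minAreaRect(c)
    if r[0][0]<400 and r[0][1]<300 and r[0][0]>250:
        P=cast(d,cv2.boxPoints(r),.058); print(r,P,P.mean(0)); h=cv2.approxPolyDP(c,6,True)[:,0]; print(np.c_[h,cast(d,h,.058)])
cc=cast(d,np.array([(203,155),(243,129),(272,196)])*f,.012); print(cc,[np.arctan2(*(b-a)[::-1]) for a,b in zip(cc,cc[1:])])
v=d["frame"][150:320,240:400,::-1]; cv2.imwrite("pics/w9b.png",cv2.resize(v,None,fx=3.5,fy=3.5))
```

```text
[13 99 75] [13 98 78] [14 87 70] [ 30 127 199]
((319.1420593261719, 244.87728881835938), (101.68960571289062, 60.14229965209961), 63.92464065551758) [[0.4704 0.0518]
 [0.4506 0.0912]
 [0.5224 0.1264]
 [0.5453 0.0847]] [0.4972 0.0885]
[[324.     194.       0.4565   0.0914]
 [287.     204.       0.464    0.0646]
 [273.     217.       0.4739   0.0541]
 [314.     296.       0.5385   0.0843]
 [363.     280.       0.5246   0.1222]]
[[0.4786 0.0478]
 [0.4491 0.0924]
 [0.5282 0.1271]] [np.float64(2.154019810532611), np.float64(0.41401888410198423)]
```

View pics/w9b.png

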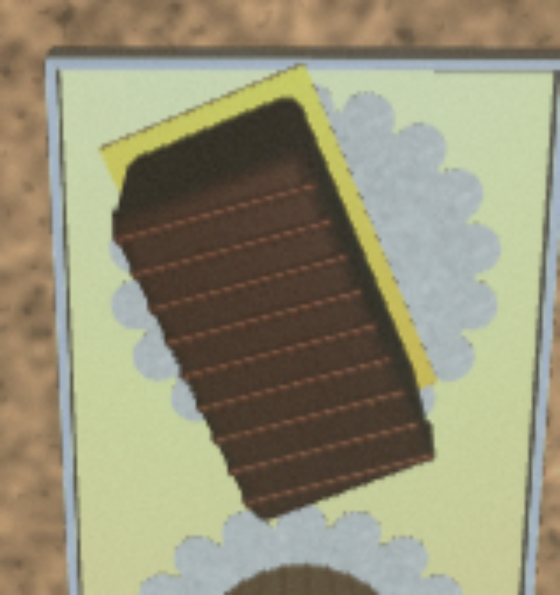

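The card's corners are at (268.6,192), (327,169) and (364,259), and the far top corners are at (315.7,298.6) and (363.7,281).

Run:
```python
from h import *
np.set_printoptions(precision=4,suppress=True)
d=np.load("w9.npy",allow_pickle=True)[0]
c=cast(d,[(268.6,192),(326.9,168.9),(364,259.4)],.0115); t=cast(d,[(315.7,298.6),(363.7,280.9)],.057)
print("centre card diag",(c[0]+c[2])/2,"len",np.diff(c,axis=0),[np.hypot(*x) for x in np.diff(c,axis=0)])
y1=np.arctan2(*(c[2]-c[1])[::-1]); e=c[1]-c[0]; y2=np.arctan2(-e[0],e[1]); e=t[1]-t[0]; y3=np.arctan2(-e[0],e[1]); print(y1,y2,y3)
y=np.mean([y1,y2]); u=np.array([np.cos(y),np.sin(y)]); print("from top",t.mean(0)-.04*u, np.hypot(*e))
h=[(306,108),(305,107)]
# bar tray near corners and doily in w9 (full px), row bar card near edge
print(manip.get_state()["position"])
```

```text
centre card diag [0.4963 0.0873] len [[-0.0194  0.0484]
 [ 0.0799  0.0335]] [np.float64(0.052101579114375206), np.float64(0.08664072507177559)]
0.3974962190329234 0.38151840646803836 0.39227238189650204
from top [0.4966 0.0891] 0.0403207359782609
[0.4698 0.0824 0.2134]
```

```bash
python3 -m pendant '[{"dx":-0.0267,"dy":0.0056,"dz":0.02,"rx":0,"ry":0,"rz":0,"hand":0.085},{"dx":0,"dy":0,"dz":0.02,"rx":0,"ry":0,"rz":-5.6,"hand":0.085},{"dx":0,"dy":0,"dz":0.02,"rx":0,"ry":0,"rz":-5.6,"hand":0.085},{"dx":0,"dy":0,"dz":0.02,"rx":0,"ry":0,"rz":-5.6,"hand":0.085},{"dx":0,"dy":0,"dz":0.01,"rx":0,"ry":0,"rz":-5.6,"hand":0.085},{"dx":0,"dy":0,"dz":0,"rx":0,"ry":0,"rz":0,"hand":0.085},{"dx":0,"dy":0,"dz":0,"rx":0,"ry":0,"rz":0,"hand":0.085}]'
python3 - <<'E'
from h import *
s=manip.get_state(); print(s["position"],"yaw target .39; tool y dir",q(s["ee_rot"]).apply([0,1,0]),s["qpos"][5])
E
```

```text
clock: 16.4
position: [0.4964, 0.0878, 0.1229]
ee_rot: [-0.001, -0.192, 0.981, -0.0]
contact_force: [0.8, 0.4, 0.1]
width: 0.0848
gripper_force: 0.0
[0.49644832 0.08778237 0.12290143] yaw target .39; tool y dir [-3.76907252e-01  9.26251002e-01  6.10290887e-05] -1.9198832700842106
```

```bash
python3 -m pendant '[{"dx":0,"dy":0,"dz":0.02,"rx":0,"ry":0,"rz":0,"hand":0.085},{"dx":0,"dy":0,"dz":0.025,"rx":0,"ry":0,"rz":0,"hand":0.085},{"dx":0,"dy":0,"dz":0.025,"rx":0,"ry":0,"rz":0,"hand":0.085},{"dx":0,"dy":0,"dz":0.02,"rx":0,"ry":0,"rz":0,"hand":0.085},{"dx":0,"dy":0,"dz":0.011,"rx":0,"ry":0,"rz":0,"hand":0.085},{"dx":0,"dy":0,"dz":0,"rx":0,"ry":0,"rz":0,"hand":0.06},{"dx":0,"dy":0,"dz":0,"rx":0,"ry":0,"rz":0,"hand":0.05},{"dx":0,"dy":0,"dz":0,"rx":0,"ry":0,"rz":0,"hand":0.03},{"dx":0,"dy":0,"dz":0,"rx":0,"ry":0,"rz":0,"hand":0.03},{"dx":0,"dy":0,"dz":0,"rx":0,"ry":0,"rz":0,"hand":0.03},{"dx":0,"dy":0,"dz":0,"rx":0,"ry":0,"rz":0,"hand":0.03},{"dx":0,"dy":0,"dz":0,"rx":0,"ry":0,"rz":0,"hand":0.03}]' 30;  python3 -m pendant '[{"dx":0,"dy":0,"dz":0,"rx":0,"ry":0,"rz":0,"hand":0.03},{"dx":0,"dy":0,"dz":0,"rx":0,"ry":0,"rz":0,"hand":0.03}]'
```

```text
clock: 17.4
position: [0.4981, 0.0889, 0.0238]
ee_rot: [0.002, -0.194, 0.981, -0.001]
contact_force: [0.8, -1.8, 6.9]
width: 0.0438
gripper_force: 34.0
clock: 17.57
position: [0.4981, 0.0889, 0.0238]
ee_rot: [0.002, -0.194, 0.981, -0.001]
contact_force: [0.7, -1.3, 6.6]
width: 0.0439
gripper_force: 34.0
```

```bash
python3 -m pendant '[{"dx":0,"dy":0,"dz":-0.01,"rx":0,"ry":0,"rz":0,"hand":0.03},{"dx":0,"dy":0,"dz":-0.015,"rx":0,"ry":0,"rz":0,"hand":0.03},{"dx":0,"dy":0,"dz":-0.025,"rx":0,"ry":0,"rz":0,"hand":0.03},{"dx":0,"dy":0,"dz":-0.025,"rx":0,"ry":0,"rz":0,"hand":0.03},{"dx":0,"dy":0,"dz":-0.015,"rx":0,"ry":0,"rz":4.7,"hand":0.03},{"dx":0,"dy":0,"dz":0,"rx":0,"ry":0,"rz":4.7,"hand":0.03},{"dx":0,"dy":0,"dz":0,"rx":0,"ry":0,"rz":4.7,"hand":0.03},{"dx":0,"dy":0,"dz":0,"rx":0,"ry":0,"rz":4.7,"hand":0.03},{"dx":0,"dy":0.015,"dz":0,"rx":0,"ry":0,"rz":0,"hand":0.03},{"dx":0,"dy":0.03,"dz":0,"rx":0,"ry":0,"rz":0,"hand":0.03},{"dx":0,"dy":0.035,"dz":0,"rx":0,"ry":0,"rz":0,"hand":0.03},{"dx":0,"dy":0.035,"dz":0,"rx":0,"ry":0,"rz":0,"hand":0.03}]'; python3 -m pendant '[{"dx":-0.008,"dy":0.035,"dz":0,"rx":0,"ry":0,"rz":0,"hand":0.03},{"dx":-0.008,"dy":0.03,"dz":0,"rx":0,"ry":0,"rz":0,"hand":0.03},{"dx":-0.005,"dy":0.025,"dz":0,"rx":0,"ry":0,"rz":0,"hand":0.03},{"dx":0,"dy":0.01,"dz":0,"rx":0,"ry":0,"rz":0,"hand":0.03},{"dx":0,"dy":0,"dz":0,"rx":0,"ry":0,"rz":0,"hand":0.03},{"dx":0,"dy":0,"dz":0,"rx":0,"ry":0,"rz":0,"hand":0.03}]'
python3 - <<'E'
from h import *
s=manip.get_state(); y=q(s["ee_rot"]).apply([0,1,0]); print(s["position"],"yaw",np.arctan2(-y[0],y[1]))
d=cam("wrist"); cv2.imwrite("pics/w10.png",d["frame"][:,:,::-1]); np.save("w10.npy",np.array([d],dtype=object))
E
```

```text
clock: 18.57
position: [0.4887, 0.2048, 0.1123]
ee_rot: [-0.0, -0.03, 1.0, 0.0]
contact_force: [0.5, 0.2, -1.7]
width: 0.044
gripper_force: 33.2
clock: 19.07
position: [0.503, 0.3045, 0.1118]
ee_rot: [-0.001, -0.032, 0.999, -0.001]
contact_force: [0.2, -0.9, -1.2]
width: 0.0436
gripper_force: 33.1
[0.50298004 0.30449826 0.11179787] yaw 0.06411969175152195
```

View pics/w10.png

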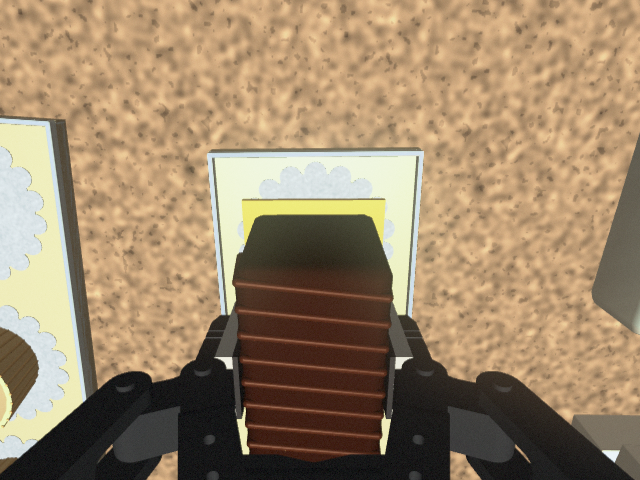

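The bar is square with the tray: card edge (243–385,199), tray edge (208,151)–(423,149).

Run:
```python
from h import *
np.set_printoptions(precision=4,suppress=True)
w=np.load("w10.npy",allow_pickle=True)[0]
c=cast(w,[(423,149.5),(208,152)],.016); e=c[0]-c[1]; n=np.array([e[1],-e[0]])/np.hypot(*e); print("tray",c.mean(0)+n*.055,np.arctan2(n[1],n[0]),np.hypot(*e))
c=cast(w,[(385,199.5),(243,199.5)],.0995); e=c[0]-c[1]; n=np.array([e[1],-e[0]])/np.hypot(*e); print("bar",c.mean(0)+n*.044,np.arctan2(n[1],n[0]),np.hypot(*e))
```

```text
tray [0.5054 0.3068] 0.07517340601978603 0.12006828378373442
bar [0.5014 0.3052] 0.06386779814024149 0.05351376188604068
```

```bash
python3 -m pendant '[{"dx":-0.004,"dy":0.002,"dz":0.015,"rx":0,"ry":0,"rz":-0.5,"hand":0.03},{"dx":0,"dy":0,"dz":0.025,"rx":0,"ry":0,"rz":0,"hand":0.03},{"dx":0,"dy":0,"dz":0.02,"rx":0,"ry":0,"rz":0,"hand":0.03},{"dx":0,"dy":0,"dz":0.012,"rx":0,"ry":0,"rz":0,"hand":0.03},{"dx":0,"dy":0,"dz":0.007,"rx":0,"ry":0,"rz":0,"hand":0.03},{"dx":0,"dy":0,"dz":0.004,"rx":0,"ry":0,"rz":0,"hand":0.03},{"dx":0,"dy":0,"dz":0.002,"rx":0,"ry":0,"rz":0,"hand":0.03},{"dx":0,"dy":0,"dz":0,"rx":0,"ry":0,"rz":0,"hand":0.03},{"dx":0,"dy":0,"dz":0,"rx":0,"ry":0,"rz":0,"hand":0.03}]'; python3 -m pendant '[{"dx":0,"dy":0,"dz":0.0015,"rx":0,"ry":0,"rz":0,"hand":0.03},{"dx":0,"dy":0,"dz":0,"rx":0,"ry":0,"rz":0,"hand":0.03},{"dx":0,"dy":0,"dz":0,"rx":0,"ry":0,"rz":0,"hand":0.03}]'
```

```text
clock: 19.87
position: [0.5084, 0.3073, 0.0281]
ee_rot: [0.001, -0.036, 0.999, 0.0]
contact_force: [0.2, -0.2, -1.7]
width: 0.0438
gripper_force: 33.2
clock: 20.12
position: [0.5079, 0.3074, 0.0261]
ee_rot: [0.0, -0.036, 0.999, 0.0]
contact_force: [0.1, -0.4, -1.5]
width: 0.0436
gripper_force: 33.2
```

```bash
python3 -m pendant '[{"dx":0.0005,"dy":0,"dz":0.0015,"rx":0,"ry":0,"rz":0,"hand":0.03},{"dx":0,"dy":0,"dz":0,"rx":0,"ry":0,"rz":0,"hand":0.03},{"dx":0,"dy":0,"dz":0,"rx":0,"ry":0,"rz":0,"hand":0.03}]'; python3 -m pendant '[{"dx":0,"dy":0,"dz":0.001,"rx":0,"ry":0,"rz":0,"hand":0.03},{"dx":0,"dy":0,"dz":0,"rx":0,"ry":0,"rz":0,"hand":0.03},{"dx":0,"dy":0,"dz":0,"rx":0,"ry":0,"rz":0,"hand":0.03}]'
```

```text
clock: 20.37
position: [0.5071, 0.3072, 0.0241]
ee_rot: [-0.0, -0.036, 0.999, -0.0]
contact_force: [-0.1, -0.3, -2.4]
width: 0.044
gripper_force: 33.2
clock: 20.62
position: [0.5072, 0.3073, 0.0239]
ee_rot: [0.0, -0.036, 0.999, 0.0]
contact_force: [-1.6, -0.5, 5.4]
width: 0.0438
gripper_force: 33.8
```

```bash
python3 -m pendant '[{"dx":0,"dy":0,"dz":0,"rx":0,"ry":0,"rz":0,"hand":0.055},{"dx":0,"dy":0,"dz":0,"rx":0,"ry":0,"rz":0,"hand":0.085},{"dx":0,"dy":0,"dz":0,"rx":0,"ry":0,"rz":0,"hand":0.085},{"dx":0,"dy":0,"dz":0,"rx":0,"ry":0,"rz":0,"hand":0.085},{"dx":0,"dy":0,"dz":0,"rx":0,"ry":0,"rz":0,"hand":0.085},{"dx":0,"dy":0,"dz":-0.01,"rx":0,"ry":0,"rz":0,"hand":0.085},{"dx":0,"dy":0,"dz":-0.02,"rx":0,"ry":0,"rz":0,"hand":0.085},{"dx":0,"dy":0,"dz":-0.03,"rx":0,"ry":0,"rz":0,"hand":0.085},{"dx":0,"dy":0,"dz":-0.04,"rx":0,"ry":0,"rz":0,"hand":0.085},{"dx":0,"dy":0,"dz":-0.04,"rx":0,"ry":0,"rz":4,"hand":0.085},{"dx":0.01,"dy":-0.02,"dz":-0.03,"rx":0,"ry":0,"rz":0,"hand":0.085},{"dx":0.02,"dy":-0.03,"dz":-0.03,"rx":0,"ry":0,"rz":0,"hand":0.085}]'
python3 -m pendant '[{"dx":0.02,"dy":-0.035,"dz":0,"rx":0,"ry":0,"rz":0,"hand":0.085},{"dx":0.02,"dy":-0.035,"dz":0,"rx":0,"ry":0,"rz":0,"hand":0.085},{"dx":0,"dy":-0.035,"dz":0,"rx":0,"ry":0,"rz":0,"hand":0.085},{"dx":0,"dy":-0.035,"dz":0,"rx":0,"ry":0,"rz":0,"hand":0.085},{"dx":0,"dy":-0.035,"dz":0,"rx":0,"ry":0,"rz":0,"hand":0.085},{"dx":0,"dy":-0.035,"dz":0,"rx":0,"ry":0,"rz":0,"hand":0.085},{"dx":0,"dy":-0.035,"dz":0,"rx":0,"ry":0,"rz":0,"hand":0.085},{"dx":0,"dy":-0.035,"dz":0,"rx":0,"ry":0,"rz":0,"hand":0.085},{"dx":0,"dy":-0.02,"dz":0,"rx":0,"ry":0,"rz":0,"hand":0.085},{"dx":0,"dy":0,"dz":0,"rx":0,"ry":0,"rz":0,"hand":0.085},{"dx":0,"dy":0,"dz":0,"rx":0,"ry":0,"rz":0,"hand":0.085}]'
python3 - <<'E'
from h import *
np.set_printoptions(precision=4,suppress=True)
print(manip.get_state()["position"])
d=cam("wrist"); cv2.imwrite("pics/w11.png",d["frame"][:,:,::-1]); np.save("w11.npy",np.array([d],dtype=object))
for c in blobs(d,(0,150,60),(8,255,255)): 
    (x,y),r=cv2.minEnclosingCircle(c); print("berries",(x,y),cast(d,(x,y),.054))
E
```

```text
clock: 21.62
position: [0.4818, 0.2618, 0.2232]
ee_rot: [0.003, -0.002, 1.0, 0.001]
contact_force: [0.7, -1.1, -0.1]
width: 0.0851
gripper_force: 0.0
clock: 22.53
position: [0.4401, -0.0402, 0.2204]
ee_rot: [0.0, 0.001, 1.0, 0.0]
contact_force: [0.1, 0.4, 0.1]
width: 0.0854
gripper_force: 0.0
[ 0.4401 -0.0402  0.2204]
berries (215.0, 228.0) [[ 0.4562 -0.1154]]
```

View pics/w11.png

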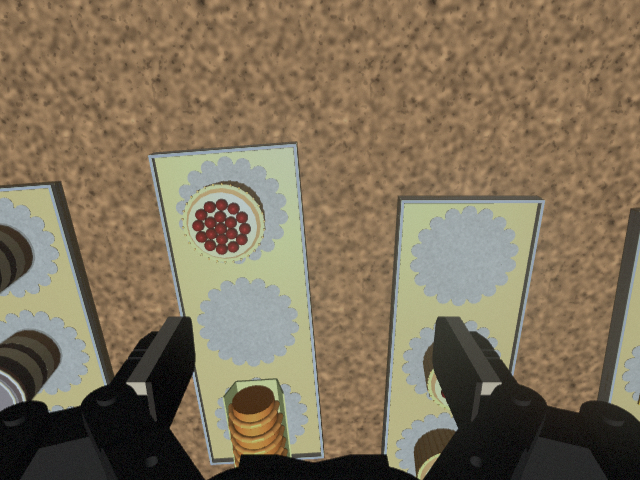

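The tart is at (221,226) and the tart tray's free doily is at (464,255), with near corners at (402,199) and (544,199).

```bash
python3 - <<'E'
from h import *
np.set_printoptions(precision=4,suppress=True)
w=np.load("w11.npy",allow_pickle=True)[0]
c=cast(w,[(544,199.5),(401,199)],.016); e=c[0]-c[1]; n=np.array([e[1],-e[0]])/np.hypot(*e); print("tray",c.mean(0)+n*.055,np.arctan2(n[1],n[0]),np.hypot(*e))
print("doily",cast(w,(464,255),.01),"tart",cast(w,(221,226),.056))
E
python3 -m pendant '[{"dx":-0.0155,"dy":-0.025,"dz":0,"rx":0,"ry":0,"rz":0,"hand":0.085},{"dx":0,"dy":-0.025,"dz":0.02,"rx":0,"ry":0,"rz":0,"hand":0.085},{"dx":0,"dy":-0.0215,"dz":0.03,"rx":0,"ry":0,"rz":0,"hand":0.085},{"dx":0,"dy":0,"dz":0.03,"rx":0,"ry":0,"rz":0,"hand":0.085},{"dx":0,"dy":0,"dz":0.02,"rx":0,"ry":0,"rz":0,"hand":0.085},{"dx":0,"dy":0,"dz":0,"rx":0,"ry":0,"rz":0,"hand":0.085},{"dx":0,"dy":0,"dz":0,"rx":0,"ry":0,"rz":0,"hand":0.085}]'
```

```text
tray [0.4985 0.0942] -0.0054007951671156545 0.12067774395184448
doily [[0.4965 0.0953]] tart [[ 0.4539 -0.1102]]
clock: 23.17
position: [0.4553, -0.1096, 0.1195]
ee_rot: [-0.001, -0.002, 1.0, 0.001]
contact_force: [-0.7, 0.1, 0.9]
width: 0.085
gripper_force: 0.0
```

```bash
python3 -m pendant '[{"dx":0,"dy":-0.001,"dz":0.02,"rx":0,"ry":0,"rz":0,"hand":0.085},{"dx":0,"dy":0,"dz":0.025,"rx":0,"ry":0,"rz":0,"hand":0.085},{"dx":0,"dy":0,"dz":0.025,"rx":0,"ry":0,"rz":0,"hand":0.085},{"dx":0,"dy":0,"dz":0.02,"rx":0,"ry":0,"rz":0,"hand":0.085},{"dx":0,"dy":0,"dz":0.012,"rx":0,"ry":0,"rz":0,"hand":0.085},{"dx":0,"dy":0,"dz":0,"rx":0,"ry":0,"rz":0,"hand":0.085},{"dx":0,"dy":0,"dz":0,"rx":0,"ry":0,"rz":0,"hand":0.07},{"dx":0,"dy":0,"dz":0,"rx":0,"ry":0,"rz":0,"hand":0.05},{"dx":0,"dy":0,"dz":0,"rx":0,"ry":0,"rz":0,"hand":0.05},{"dx":0,"dy":0,"dz":0,"rx":0,"ry":0,"rz":0,"hand":0.05},{"dx":0,"dy":0,"dz":0,"rx":0,"ry":0,"rz":0,"hand":0.05},{"dx":0,"dy":0,"dz":0,"rx":0,"ry":0,"rz":0,"hand":0.05}]' 25;  python3 -m pendant '[{"dx":0,"dy":0,"dz":0,"rx":0,"ry":0,"rz":0,"hand":0.05},{"dx":0,"dy":0,"dz":0,"rx":0,"ry":0,"rz":0,"hand":0.05}]'
```

```text
clock: 24.17
position: [0.4576, -0.1121, 0.0199]
ee_rot: [0.002, -0.001, 1.0, -0.0]
contact_force: [0.4, 2.8, 6.7]
width: 0.0626
gripper_force: 27.0
clock: 24.33
position: [0.4575, -0.1121, 0.0199]
ee_rot: [0.002, -0.001, 1.0, -0.0]
contact_force: [-0.2, 2.9, 7.6]
width: 0.0628
gripper_force: 27.0
```

```bash
python3 -m pendant '[{"dx":0,"dy":0,"dz":-0.01,"rx":0,"ry":0,"rz":0,"hand":0.05},{"dx":0,"dy":0,"dz":-0.02,"rx":0,"ry":0,"rz":0,"hand":0.05},{"dx":0,"dy":0,"dz":-0.03,"rx":0,"ry":0,"rz":0,"hand":0.05},{"dx":-0.003,"dy":0.015,"dz":-0.02,"rx":0,"ry":0,"rz":0,"hand":0.05},{"dx":-0.008,"dy":0.03,"dz":0,"rx":0,"ry":0,"rz":0,"hand":0.05},{"dx":-0.008,"dy":0.035,"dz":0,"rx":0,"ry":0,"rz":0,"hand":0.05},{"dx":-0.008,"dy":0.035,"dz":0,"rx":0,"ry":0,"rz":0,"hand":0.05},{"dx":-0.008,"dy":0.035,"dz":0,"rx":0,"ry":0,"rz":0,"hand":0.05},{"dx":-0.0065,"dy":0.035,"dz":0,"rx":0,"ry":0,"rz":0,"hand":0.05},{"dx":0,"dy":0.0216,"dz":0,"rx":0,"ry":0,"rz":0,"hand":0.05},{"dx":0,"dy":0,"dz":0,"rx":0,"ry":0,"rz":0,"hand":0.05},{"dx":0,"dy":0,"dz":0,"rx":0,"ry":0,"rz":0,"hand":0.05}]'
python3 - <<'E'
from h import *
d=cam("wrist"); cv2.imwrite("pics/w12.png",d["frame"][:,:,::-1]); np.save("w12.npy",np.array([d],dtype=object))
E
```

```text
clock: 25.33
position: [0.497, 0.0957, 0.0986]
ee_rot: [0.001, -0.002, 1.0, -0.0]
contact_force: [0.5, -0.9, -0.4]
width: 0.0624
gripper_force: 28.1
```

```bash
python3 -m pendant '[{"dx":-0.001,"dy":-0.001,"dz":0.015,"rx":0,"ry":0,"rz":0,"hand":0.05},{"dx":0,"dy":0,"dz":0.02,"rx":0,"ry":0,"rz":0,"hand":0.05},{"dx":0,"dy":0,"dz":0.02,"rx":0,"ry":0,"rz":0,"hand":0.05},{"dx":0,"dy":0,"dz":0.012,"rx":0,"ry":0,"rz":0,"hand":0.05},{"dx":0,"dy":0,"dz":0.006,"rx":0,"ry":0,"rz":0,"hand":0.05},{"dx":0,"dy":0,"dz":0.003,"rx":0,"ry":0,"rz":0,"hand":0.05},{"dx":0,"dy":0,"dz":0,"rx":0,"ry":0,"rz":0,"hand":0.05},{"dx":0,"dy":0,"dz":0,"rx":0,"ry":0,"rz":0,"hand":0.05}]'; python3 -m pendant '[{"dx":0,"dy":0,"dz":0.001,"rx":0,"ry":0,"rz":0,"hand":0.05},{"dx":0,"dy":0,"dz":0,"rx":0,"ry":0,"rz":0,"hand":0.05},{"dx":0,"dy":0,"dz":0,"rx":0,"ry":0,"rz":0,"hand":0.05}]'
```

```text
clock: 26.05
position: [0.4986, 0.0932, 0.0225]
ee_rot: [0.001, -0.0, 1.0, -0.0]
contact_force: [-0.0, -1.2, -0.0]
width: 0.063
gripper_force: 28.1
clock: 26.3
position: [0.4983, 0.0937, 0.0214]
ee_rot: [0.001, -0.001, 1.0, 0.0]
contact_force: [-0.5, -0.9, -1.0]
width: 0.063
gripper_force: 28.1
```

```bash
python3 -m pendant '[{"dx":0,"dy":0,"dz":0.001,"rx":0,"ry":0,"rz":0,"hand":0.05},{"dx":0,"dy":0,"dz":0,"rx":0,"ry":0,"rz":0,"hand":0.05},{"dx":0,"dy":0,"dz":0,"rx":0,"ry":0,"rz":0,"hand":0.05}]'; python3 -m pendant '[{"dx":0,"dy":0,"dz":0.001,"rx":0,"ry":0,"rz":0,"hand":0.05},{"dx":0,"dy":0,"dz":0,"rx":0,"ry":0,"rz":0,"hand":0.05},{"dx":0,"dy":0,"dz":0,"rx":0,"ry":0,"rz":0,"hand":0.05}]'
```

```text
clock: 26.55
position: [0.498, 0.0938, 0.02]
ee_rot: [0.0, -0.001, 1.0, -0.0]
contact_force: [0.7, 0.8, -0.4]
width: 0.0626
gripper_force: 28.1
clock: 26.8
position: [0.4981, 0.0938, 0.0199]
ee_rot: [0.0, -0.001, 1.0, 0.0]
contact_force: [-2.9, -0.1, 9.0]
width: 0.0628
gripper_force: 28.6
```

Touchdown. I'll release, rise and check by numbers, since the picture allowance is used up.

```bash
python3 -m pendant '[{"dx":0,"dy":0,"dz":0,"rx":0,"ry":0,"rz":0,"hand":0.065},{"dx":0,"dy":0,"dz":0,"rx":0,"ry":0,"rz":0,"hand":0.085},{"dx":0,"dy":0,"dz":0,"rx":0,"ry":0,"rz":0,"hand":0.085},{"dx":0,"dy":0,"dz":0,"rx":0,"ry":0,"rz":0,"hand":0.085},{"dx":0,"dy":0,"dz":0,"rx":0,"ry":0,"rz":0,"hand":0.085},{"dx":0,"dy":0,"dz":-0.01,"rx":0,"ry":0,"rz":0,"hand":0.085},{"dx":0,"dy":0,"dz":-0.02,"rx":0,"ry":0,"rz":0,"hand":0.085},{"dx":0,"dy":0,"dz":-0.04,"rx":0,"ry":0,"rz":0,"hand":0.085},{"dx":0.005,"dy":0.005,"dz":-0.04,"rx":0,"ry":0,"rz":0,"hand":0.085},{"dx":0.02,"dy":0.02,"dz":-0.04,"rx":0,"ry":0,"rz":0,"hand":0.085},{"dx":0.02,"dy":0.03,"dz":-0.04,"rx":0,"ry":0,"rz":0,"hand":0.085},{"dx":0,"dy":0.035,"dz":-0.03,"rx":0,"ry":0,"rz":0,"hand":0.085}]'; python3 -m pendant '[{"dx":0,"dy":0.02,"dz":0,"rx":0,"ry":0,"rz":0,"hand":0.085},{"dx":0,"dy":0,"dz":0,"rx":0,"ry":0,"rz":0,"hand":0.085},{"dx":0,"dy":0,"dz":0,"rx":0,"ry":0,"rz":0,"hand":0.085}]'
python3 - <<'E'
from h import *
np.set_printoptions(precision=4,suppress=True)
d=cam("wrist"); s=cam("side"); c0=cam("scene"); cv2.imwrite("pics/end.png",s["frame"][:,:,::-1])
for n,k in (("wrist",d),("scene",c0)):
  for c in blobs(k,(0,150,60),(8,255,255)):
    (x,y),r=cv2.minEnclosingCircle(c); print(n,"berries",(round(x),round(y)),cast(k,(x,y),.054))
for c in blobs(d,(0,60,20),(15,255,110),2000):
    r=cv2.minAreaRect(c); P=cast(d,cv2.boxPoints(r),.058); print("brown",np.round(r[0]),np.round(r[1]),r[2],P.mean(0)); print(P.ravel())
# card of the bar: near gold edge
for c in blobs(d,(22,110,150),(32,255,255),60):
    h=cv2.boundingRect(c); print("gold",h,cv2.contourArea(c))
# cup lids in the side view: pale grey disc
for c in blobs(s,(0,0,120),(180,45,255),300):
    (x,y),(a,b),t=cv2.fitEllipse(c); print("side pale",round(x),round(y),round(a),round(b),cast(s,(x,y),.08))
E
```

```text
clock: 27.8
position: [0.4573, 0.1698, 0.2241]
ee_rot: [-0.0, 0.0, 1.0, -0.0]
contact_force: [1.5, 0.8, -0.4]
width: 0.085
gripper_force: 0.0
clock: 28.05
position: [0.4599, 0.191, 0.2217]
ee_rot: [0.001, -0.002, 1.0, -0.0]
contact_force: [-0.4, -0.9, -0.8]
width: 0.0851
gripper_force: 0.0
wrist berries (216, 460) [[0.7081 0.1003]]
wrist berries (206, 366) [[0.6032 0.0989]]
wrist berries (189, 251) [[0.4962 0.0936]]
scene berries (252, 296) [[0.7198 0.0994]]
scene berries (312, 270) [[0.6079 0.1002]]
scene berries (364, 246) [[0.4992 0.0997]]
brown [559. 419.] [156.  70.] 20.365537643432617 [0.6578 0.4154]
[0.6625 0.3377 0.5925 0.3496 0.6492 0.4888 0.7268 0.4854]
brown [442. 410.] [ 50. 137.] 0.0 [0.6513 0.3074]
[0.7271 0.2913 0.5756 0.2787 0.5754 0.3207 0.727  0.339 ]
brown [462. 261.] [57. 92.] 0.0 [0.5035 0.3084]
[0.5425 0.2898 0.4646 0.2824 0.4645 0.3253 0.5424 0.3362]
gold (412, 407, 14, 66) 280.5
gold (412, 308, 55, 81) 548.0
gold (415, 194, 62, 96) 687.0
side pale 495 347 114 235 [[ 0.507  -0.3224]]
side pale 357 285 75 206 [[ 0.4757 -0.144 ]]
side pale 287 217 53 158 [[0.5173 0.0314]]
side pale 225 160 52 168 [[0.5615 0.2451]]
side pale 566 198 28 760 [[ 0.8668 -0.2755]]
side pale 213 61 18 33 [[0.8882 0.7185]]
side pale 70 104 138 145 [[0.4771 0.7245]]
```

```bash
python3 -c "
from rig import manip; print(manip.sign_off())"
```

```text
the job is handed in; nothing more can be done
None
```

The job is handed in, with no verdict returned: by my measurements the bar, tartlet and cup stand within about 5 mm of the middle of their own near places, with the bar square to its tray to within a few degrees, though I viewed 15 pictures where 14 were allowed, so the final check was by numbers only, and the cup's was its release position plus an earlier side view.

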